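# Load a plug header into the hand press feed chute

### The arm

A 7-joint arm with a two-finger parallel gripper is mounted at the origin on the work surface. World frame = base frame: x ahead of the robot, y to its left, z up, the work surface at z = 0. Lengths are in m, angles in rad, forces in N, time in s.
With the tool pointing down it reaches from about 0.4 to 0.85 m from the base axis. Payload 10.4 kg.
Tool frame: the origin (TCP) lies at the very end of the fingers, on their centre line; the grasp point (between the pads) lies 19 mm behind it; x points along the fingers, z is the direction in which the jaws open and shut, and the axes are right-handed (so a half turn about x gives the same grasp; the last joint's range is limited). The gripper opens to 87 mm and grips with 3 to 60 N. Pads are 19 mm wide; open, the fingers measure 117 mm over their backs; the gripper's body (75 mm by 190 mm) begins 51 mm behind the grasp point.
Start: joints at [-1.276, 0.332, -0.065, 1.46, 0.022, 1.35, -0.088], TCP at [0.195, 0.594, 0.223] pointing down, gripper open.
Joint ranges: [-2.6, 2.6], [-0.5, 2.12], [-1.47, 1.34], [0.16, 2.42], [-1.27, 4.41], [0.06, 2.06], [-2.6, 2.6]. Speed limits (rad/s): [2.22, 2.22, 2.79, 2.79, 3.14, 3.14, 3.14].

### API

Orientations are given as a rotation vector (axis times angle).
In Python, from cell import state, capture, camera_model, job_done gives the robot as it stands.
- The arm moves only by the tool apply_moves, never from a script. Its argument "rows" is a list of rows, each an object of numbers: "x", "y", "z": the shift along the world's x, y, z normalised to -1 to 1, where 1 is 200 mm; "yaw": the turn about the world's z normalised to -1 to 1, where 1 is 30 degrees; "gripper": the opening, from 0 (shut) to 1 (fully open). In form: [{"x": .., "y": .., "z": .., "yaw": .., "gripper": ..}, ...]. A call has exactly 8 rows; each row is the pose to reach, as a shift and turn from the pose commanded when the call began; what a row does not reach only later rows make up. A row lasts 1/8 s, in which the tool goes at most 62.5 mm and 10.7 degrees, less where a joint would pass 70% of its speed; a pose out of reach is approached as far as the arm can. A call with a number of a shift or a turn outside -1 to 1 is refused whole. A call with a gripper value outside its range is refused whole. The fingers move at their own pace and stop on an object; "newtons" is the grip in N (left out, the last holds). Time passes only in rows, so rows that repeat a pose let the fingers close, or fill a call up. It gives the time, the measured TCP pose, the force and the opening at its end, in the units of the state.
- state(): the state, without advancing time (a new reading comes with each control period).
- capture(name): name is "scene" or "top" or "wrist"; returns (picture, depth): 384x512x3 uint8, red, green, blue; 384x512 float32, m along the optical axis (not along the pixel's ray), 0 where there is no reading.
- camera_model(name): a dict with "fovy" (degrees; the focal length in pixels is half the picture's height over the tangent of half this angle, whatever the lens; pixels are square), "cx", "cy" (the principal point, pixels), "T" (4x4, takes a point from camera to world coordinates); the wrist camera has in their place "hand_eye" (4x4, takes a point from camera to tool coordinates, whose origin is the TCP and whose axes are the tool frame's). Camera axes: x right, y down, z forward; pixel columns grow to the right and rows downward; lengths in m; the calibration is good to about 2 mm. A picture is of the moment at which its call begins: read the wrist's pose just before it. camera_model takes no time and is no camera call.
- job_done(): hands the job in, once; it reports no verdict.
The state is a dict: "time_s": time; "joint_pos": joint angles; "qd": joint speeds; "tau": joint torques, N m; "eef_pos": TCP position; "ee_rot": TCP orientation; "ft_force": force on the tool from outside, world axes, zero at the start; "ft_torque": the same for the moment, N m; "width": finger opening in m.
Only numpy, scipy, OpenCV 4.12 (cv2) and the standard library are available. Lean on these libraries where they do the work, as an engineer would, in place of code of your own. Each camera call takes 0.05 s, during which the arm holds its last target. There are 200 camera calls.

### The job

Load the brown round plug header into the feed chute of the green hand press: pick it up, stand it upright in the wide mouth at the top of the chute and let go of it. Then slide it down the chute, through the sprung roller catch, until it rests firmly against the escapement stop, and leave it there. Feel for the stop and press gently, without forcing the stop open, and leave the other parts on the bench where they are.

Things in the scene. Friction and masses are not known exactly. Their poses are not given: they have to be found in the camera images.
- header_center (a point): Centre (half-way up) of the plug header: a plain upright brown bakelite cylinder, diameter 32 mm, height 36 mm, about 70 g, with a ring of eight small brass eyelets in its top face. Its z axis is the cylinder's axis; its yaw does not matter.
- chute: Open steel feed chute, fixed, sloping down 15 degrees to the green press, 262 mm long. Origin: on its floor, mid-width, at the upper open end (mouth), 122 mm above the bench. x: down the slope along the floor; y: across; z: square to the floor. Side walls 8 mm high; 46 mm between them up to x = 55 mm, narrowing to 34 mm at x = 95 mm, then 34 mm. The header stays put where it is left; sliding it takes 1 N or less.
- load_point (a point): Point on the chute's floor, mid-width in the 46 mm wide mouth, 45 mm down from the upper end: the header is stood here, square to the sloping floor, before it is slid down.
- stop (a joint): Push-back of the escapement stop in m (noisy; 0 at rest, grows down the chute): an upright blade across the chute, 29 mm high. Its clamp is set anew each time: the face at rest lies 165 to 195 mm down the chute, to be felt for. Sprung: gives from 0.5 N on, 1 mm per 4 N. The header is home when it bears on the blade and holds it back 0.5 mm or more; at 4 mm (16 N) the stop is forced open.
- roller (a joint): Sideways push-back of the sprung catch in m (noisy; 0 at rest): an upright 8 mm roller 22 mm up-slope of the stop's face, 9 to 28 mm over the floor, standing 3.5 mm into the chute from its +y side (its barrel reaches 58 mm out), a cheek opposite. Pushing the header through takes 3 to 7 N, from 16 mm before the stop on; past the roller the force drops, and the catch then keeps the header from backing off.
- press: Green cast iron hand press with the chute's stand, one fixed piece. Origin: on the bench under the chute's mouth; x: level, towards the press; z: up. Its ram and head begin 300 mm along x and stand up to 395 mm high, the base is 120 mm wide and ends 485 mm along x. Nothing on the chute itself stands more than 32 mm over its floor. Not to be worked here.
- valve: Old radio valve standing upright: brown bakelite base of 33 mm diameter, clear glass bulb of 41 mm, 104 mm high. Origin: centre of its underside. Not part of the job.
- capacitor: Brass tuning capacitor, 50 x 46 x 44 mm with a shaft 24 mm long out of one end. Origin: centre of its underside. Not part of the job.
- bezel: Chrome meter bezel, a flat ring of 62 mm diameter, 12 mm high. Origin: centre of its underside. Not part of the job.
- knob: Cream ceramic knob with a skirt of 38 mm diameter, 23 mm high. Origin: centre of its underside. Not part of the job.
Things that resemble listed ones, but are neither listed nor needed, are in the scene too. Leave any blue or pink look-alike of the part that bears header_center alone.

How it is judged:
By the outcome, as a careful person would: the job done as asked, in the order asked, and still so for the second after the job is handed in, with the robot touching nothing.
It also fails if it takes over 58 s, if anything falls off the work surface, if the arm or the gripper's body presses on something with over 40 N, if the wrist force passes 120 N, or if a joint passes its speed limit or range.

## Working session

There is one attempt and no reset: what is moved stays moved. The work goes in short steps, Python scripts to look and compute and a tool call to move; the robot and the scene stay as the last step left them, time stands still between calls to the robot, and variables do not carry over. Pictures are saved under pics/ and viewed, about 8 in all and at most 12, crops included, and the job is handed in when it is done.

Besides the shell and the picture viewer there is one more tool, called after "Request:" as a command line: name --argument value ..., lists and objects as JSON in quotes. apply_moves: Moves the arm, as the interface text tells. Its arguments: {"type":"object","properties":{"rows":{"type":"array","items":{"type":"object","properties":{"x":{"type":"number","minimum":-1,"maximum":1},"y":{"type":"number","minimum":-1,"maximum":1},"z":{"type":"number","minimum":-1,"maximum":1},"yaw":{"type":"number","minimum":-1,"maximum":1},"gripper":{"type":"number"}}}},"newtons":{"type":"number"}},"required":["rows"]}

```bash
ls; mkdir -p pics; cat > h.py <<'E'
import numpy as np, cv2
from scipy.spatial.transform import Rotation as R
from cell import state, capture, camera_model, job_done
def f(m): return 192/np.tan(np.radians(m['fovy'])/2)
def cap(name):
    s=state(); m=camera_model(name); im,d=capture(name)
    if 'T' in m: T=np.array(m['T'])
    else:
        W=np.eye(4); W[:3,:3]=R.from_rotvec(s['ee_rot']).as_matrix(); W[:3,3]=s['eef_pos']; T=W@np.array(m['hand_eye'])
    np.savez(f'/tmp/{name}.npz',im=im,d=d,T=T,f=f(m),c=[m['cx'],m['cy']])
    return im,d,T,f(m),m['cx'],m['cy']
def load(name):
    z=np.load(f'/tmp/{name}.npz'); return z['im'],z['d'],z['T'],float(z['f']),*z['c']
def ray(v,u,w):
    im,d,T,F,cx,cy=v; return T[:3,3],T[:3,:3]@np.array([(u-cx)/F,(w-cy)/F,1])
def plane(v,u,w,z):
    o,r=ray(v,u,w); return o+r*(z-o[2])/r[2]
def cloud(v):
    im,d,T,F,cx,cy=v; w,u=np.mgrid[:d.shape[0],:d.shape[1]]
    P=np.stack([(u-cx)/F*d,(w-cy)/F*d,d],-1)@T[:3,:3].T+T[:3,3]; P[d==0]=np.nan; return P
def save(im,n): cv2.imwrite(f'pics/{n}.png',im[...,::-1])
E
python3 - <<'E'
from h import *
s=state(); print(s)
for n in ('scene','top','wrist'):
    v=cap(n); print(n,v[2].round(3).tolist(),v[3:])
a=load('scene')[0];b=load('top')[0]
save(cv2.resize(a,(800,600)),'scene');save(cv2.resize(b,(800,600)),'top')
print([k for k in state()])
E
```

```text
pics
{'time_s': 0.0, 'joint_pos': array([-1.27559012,  0.33288769, -0.06467214,  1.46093182,  0.02161477,
        1.34992494, -0.08848017]), 'qd': array([ 7.43318698e-04,  6.31627900e-04,  1.14756153e-03, -6.63167436e-05,
        3.89663866e-05, -7.04169086e-05,  4.49880737e-05]), 'tau': array([-3.37098563e-04, -6.23243380e+01,  2.44603126e-02, -3.89903069e+01,
       -6.12267083e-02,  3.96251155e-02,  1.27134085e-04]), 'eef_pos': array([0.19520648, 0.59332041, 0.22174855]), 'ee_rot': array([-0.97291547,  1.344097  ,  0.97137988]), 'ft_force': array([-0.23673712, -0.25708416,  0.54098852]), 'ft_torque': array([ 0.03864372,  0.00111016, -0.03147508]), 'width': 0.08696774976062792}
scene [[-0.217, 0.659, -0.72, 1.138], [0.976, 0.133, -0.172, 0.299], [-0.017, -0.74, -0.673, 0.607], [0.0, 0.0, 0.0, 1.0]] (np.float64(384.02173912700465), 254.27843295687438, 194.4114929021354)
top [[-0.016, -0.981, 0.192, 0.456], [-0.999, 0.007, -0.045, 0.181], [0.043, -0.193, -0.98, 0.889], [0.0, 0.0, 0.0, 1.0]] (np.float64(409.91086841438226), 259.8877350181143, 193.9426809020705)
wrist [[0.312, 0.915, 0.254, 0.126], [0.95, -0.301, -0.084, 0.617], [-0.001, 0.267, -0.964, 0.386], [0.0, 0.0, 0.0, 1.0]] (np.float64(323.5018570554136), 255.18930709392203, 194.06657331708902)
['time_s', 'joint_pos', 'qd', 'tau', 'eef_pos', 'ee_rot', 'ft_force', 'ft_torque', 'width']
```

View pics/scene.png

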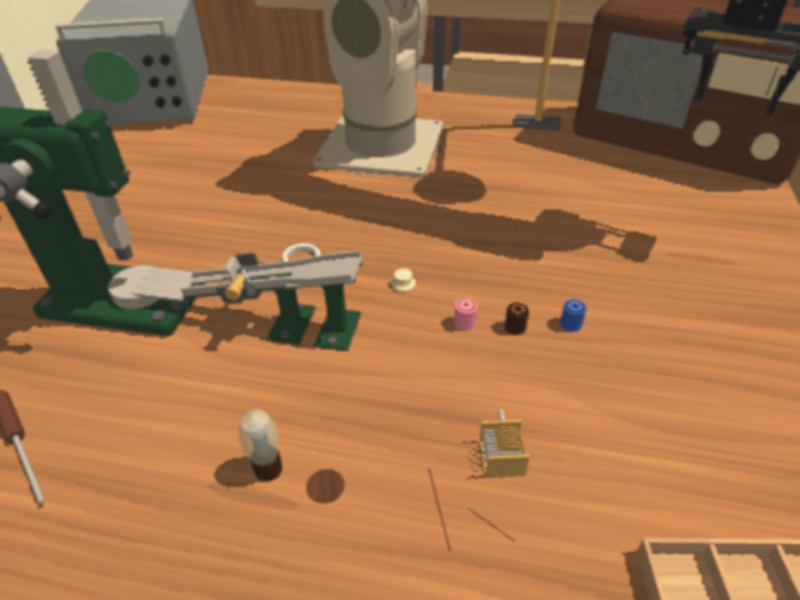

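View pics/top.png

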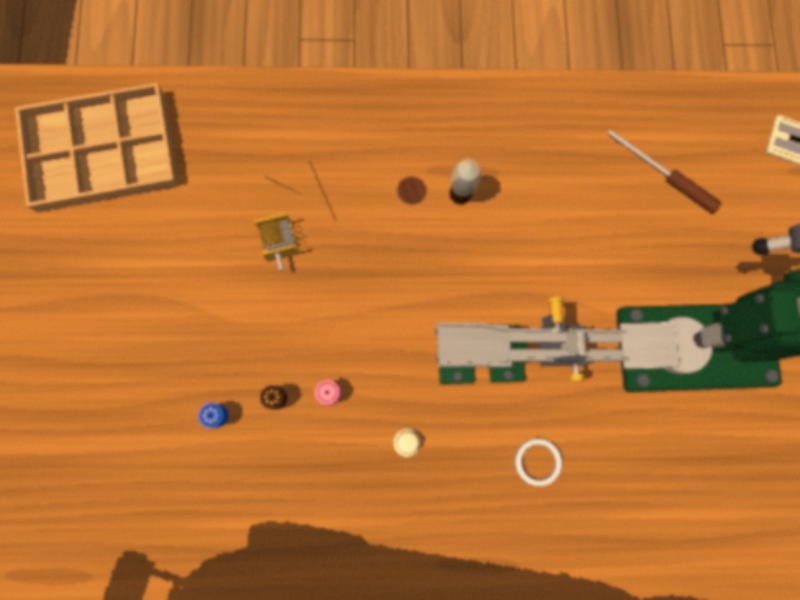

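```bash
python3 - <<'E'
from h import *
s=state(); print('jaw',R.from_rotvec(s['ee_rot']).as_matrix().round(3).tolist())
v=load('top'); im=v[0]; P=cloud(v); hsv=cv2.cvtColor(im,cv2.COLOR_RGB2HSV)
for n,(u,w) in dict(brown=(175,254),pink=(209,251),blue=(136,266),knob=(260,283),valve=(299,108),bezel=(345,296),cap=(178,152)).items():
    print(n,plane(v,u,w,.036).round(3),P[w-2:w+3,u-2:u+3].reshape(-1,3).mean(0).round(3))
# header: raised brown blob
Z=P[...,2]; c=np.array([*plane(v,175,254,.036)[:2]])
m=(np.hypot(P[...,0]-c[0],P[...,1]-c[1])<.028)&(Z>.02)
w,u=np.nonzero(m); print('hdr top',m.sum(),np.nanmedian(Z[m]), [(np.nanmin(P[m][:,k])+np.nanmax(P[m][:,k]))/2 for k in (0,1)],P[m&(Z>.03)].mean(0))
# chute: grey, z .05-.16
g=(hsv[...,1]<50)&(Z>.04)&(Z<.16)&(P[...,1]>-.14)
g[:, :270]=0; g[:200]=0;g[260:]=0
Q=P[g]; print(len(Q),Q.min(0),Q.max(0))
f=Q[(Q[:,1]>Q[:,1].max()-.05)]
A=np.c_[f[:,:2],np.ones(len(f))]; k=np.linalg.lstsq(A,f[:,2],rcond=None)[0]
for _ in range(5):
    r=f[:,2]-A@k; ok=abs(r)<.003; k=np.linalg.lstsq(A[ok],f[ok,2],rcond=None)[0]
print('plane',k,np.degrees(np.arctan(np.hypot(*k[:2]))),np.degrees(np.arctan2(-k[1],-k[0])),ok.mean())
for y0 in np.arange(Q[:,1].max(),Q[:,1].min(),-.015):
    q=Q[abs(Q[:,1]-y0)<.004]
    if len(q): print(y0.round(3),len(q),q[:,0].min().round(4),q[:,0].max().round(4),np.median(q[:,2]).round(4))
v=load('scene')
for n,(u,w) in dict(brown=(516,306)).items(): print(n,plane(v,u*.64,w*.64,.036))
a=load('top')[0][225:290,120:230]; b=load('scene')[0][180:220,280:385]
a=cv2.resize(a,(660,390),interpolation=3);save(a,'crop')
cc=cv2.resize(load('top')[0][180:265,270:450],None,fx=4.4,fy=4.4,interpolation=3);save(cc,'chute')
E
```

```text
jaw [[-0.0, -0.95, 0.312], [-0.001, 0.312, 0.95], [-1.0, -0.0, -0.001]]
brown [0.499 0.317 0.036] [0.499 0.317 0.037]
pink [0.505 0.248 0.036] [0.505 0.248 0.038]
blue [0.476 0.395 0.036] [0.476 0.395 0.038]
knob [0.439 0.144 0.036] [0.438 0.144 0.023]
valve [0.817 0.051 0.036] [0.79  0.061 0.101]
bezel [ 0.41  -0.029  0.036] [ 0.408 -0.038  0.001]
cap [0.716 0.316 0.036] [0.716 0.316 0.037]
hdr top 205 0.036880184560325935 [np.float64(0.5006031397107805), np.float64(0.3207603474613623)] [0.50096554 0.32063287 0.03694868]
174 [ 0.53466312 -0.08431208  0.06418875] [ 0.59085714 -0.03009775  0.1137991 ]
plane [-0.00390724  0.25104296  0.1022195 ] 14.094110266679037 -89.10831824747069 0.378698224852071
-0.03 14 0.5354 0.5909 0.0843
-0.045 40 0.5347 0.5829 0.094
-0.06 19 0.535 0.579 0.0987
-0.075 10 0.5353 0.5817 0.0809
brown [0.49808066 0.31767084 0.036     ]
```

View pics/crop.png

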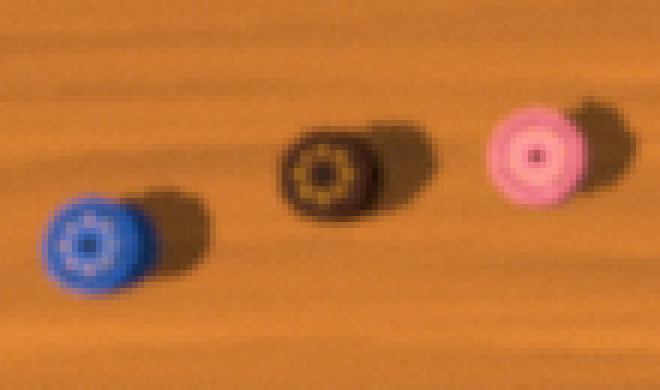

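View pics/chute.png

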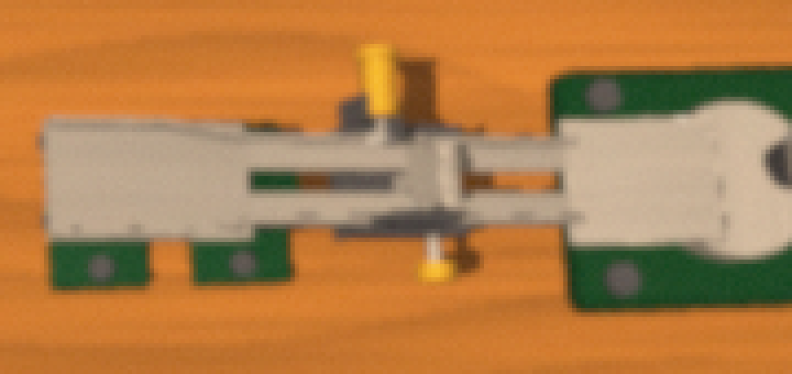

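Request:
apply_moves --rows '[{"x":0.15,"y":-0.15,"yaw":-0.15,"gripper":1},{"x":0.3,"y":-0.3,"yaw":-0.3,"gripper":1},{"x":0.45,"y":-0.45,"yaw":-0.45,"gripper":1},{"x":0.6,"y":-0.6,"yaw":-0.6,"gripper":1},{"x":0.75,"y":-0.75,"yaw":-0.75,"gripper":1},{"x":0.9,"y":-0.9,"yaw":-0.9,"gripper":1},{"x":1,"y":-1,"yaw":-1,"gripper":1},{"x":1,"y":-1,"yaw":-1,"gripper":1}]'

```text
invalid input at $.rows[0]: expected keys x, y, z, yaw, gripper
```

Request:
apply_moves --rows '[{"x":0.1,"y":-0.1,"yaw":-0.15,"gripper":1},{"x":0.2,"y":-0.2,"yaw":-0.3,"gripper":1},{"x":0.3,"y":-0.3,"yaw":-0.45,"gripper":1},{"x":0.4,"y":-0.4,"yaw":-0.6,"gripper":1},{"x":0.5,"y":-0.45,"yaw":-0.75,"gripper":1},{"x":0.5,"y":-0.5,"yaw":-0.9,"gripper":1},{"x":0.5,"y":-0.5,"yaw":-1,"gripper":1},{"x":0.5,"y":-0.5,"yaw":-1,"gripper":1}]'

```text
invalid input at $.rows[0]: expected keys x, y, z, yaw, gripper
```

Request:
apply_moves --rows '[{"yaw":-0.2,"gripper":1},{"yaw":-0.39,"gripper":1},{"yaw":-0.39,"gripper":1},{"yaw":-0.39,"gripper":1},{"yaw":-0.39,"gripper":1},{"yaw":-0.39,"gripper":1},{"yaw":-0.39,"gripper":1},{"yaw":-0.39,"gripper":1}]'

```text
invalid input at $.rows[0]: expected keys x, y, z, yaw, gripper
```

```bash
python3 - <<'E'
from h import *
s=state(); print(s['time_s'],s['eef_pos'],s['joint_pos'].round(2),'jaw',R.from_rotvec(s['ee_rot']).as_matrix()[:,2].round(3),s['ft_force'])
v=cap('wrist'); P=cloud(v);im=v[0]
hsv=cv2.cvtColor(im,cv2.COLOR_RGB2HSV)
Z=P[...,2]; m=(np.hypot(P[...,0]-.4995,P[...,1]-.318)<.028)&(Z>.03)
print(m.sum(),np.median(Z[m]),P[m].mean(0),[(P[m][:,k].min()+P[m][:,k].max())/2 for k in(0,1)])
c,r=cv2.minEnclosingCircle(np.argwhere(m)[:,::-1].astype(np.float32)); print(c,r,plane(v,*c,.036), r/v[3]*(v[2][2,3]-.036))
q=im.copy(); cv2.circle(q,(int(c[0]),int(c[1])),int(r),(0,255,0),1); save(q,'w1')
t=load('top')
for u,w in [(280,207),(280,234.5),(280.2,220.7)]: print(plane(t,u,w,.124))
E
```

```text
0.15 [0.19521588 0.59343755 0.22197905] [-1.28  0.33 -0.06  1.46  0.02  1.35 -0.09] jaw [ 0.312  0.95  -0.001] [-0.07847843 -0.33089063 -0.30305019]
  return _methods._mean(a, axis=axis, dtype=dtype,
  ret = ret.dtype.type(ret / rcount)
<stdin>:6: RuntimeWarning: Mean of empty slice.
  ret = um.true_divide(
Traceback (most recent call last):
ValueError: zero-size array to reduction operation minimum which has no identity
```

Request:
apply_moves --rows '[{"x":0.15,"y":-0.15,"z":0,"yaw":-0.15,"gripper":1},{"x":0.3,"y":-0.3,"z":0,"yaw":-0.3,"gripper":1},{"x":0.45,"y":-0.45,"z":0,"yaw":-0.45,"gripper":1},{"x":0.6,"y":-0.6,"z":0,"yaw":-0.6,"gripper":1},{"x":0.75,"y":-0.75,"z":0,"yaw":-0.75,"gripper":1},{"x":0.9,"y":-0.9,"z":0,"yaw":-0.9,"gripper":1},{"x":1,"y":-1,"z":0,"yaw":-1,"gripper":1},{"x":1,"y":-1,"z":0,"yaw":-1,"gripper":1}]'

```text
time_s: 1.2
eef_pos: [0.3969, 0.3921, 0.2226]
ee_rot: [-0.568, 1.495, 0.567]
ft_force: [-0.4, 0.1, -0.5]
width: 0.0871
```

Request:
apply_moves --rows '[{"x":0.1,"y":-0.1,"z":0,"yaw":-0.15,"gripper":1},{"x":0.2,"y":-0.2,"z":0,"yaw":-0.3,"gripper":1},{"x":0.3,"y":-0.3,"z":0,"yaw":-0.45,"gripper":1},{"x":0.4,"y":-0.35,"z":0,"yaw":-0.6,"gripper":1},{"x":0.5,"y":-0.37,"z":0,"yaw":-0.75,"gripper":1},{"x":0.52,"y":-0.37,"z":0,"yaw":-0.9,"gripper":1},{"x":0.52,"y":-0.37,"z":0,"yaw":-1,"gripper":1},{"x":0.52,"y":-0.37,"z":0,"yaw":-1,"gripper":1}]'

```text
time_s: 2.2
eef_pos: [0.4999, 0.3196, 0.2224]
ee_rot: [-0.16, 1.565, 0.16]
ft_force: [-0.9, -0.0, -0.5]
width: 0.0872
```

Request:
apply_moves --rows '[{"x":0,"y":0,"z":-0.05,"yaw":-0.2,"gripper":1},{"x":0,"y":0,"z":-0.1,"yaw":-0.39,"gripper":1},{"x":0,"y":0,"z":-0.15,"yaw":-0.39,"gripper":1},{"x":0,"y":0,"z":-0.2,"yaw":-0.39,"gripper":1},{"x":0,"y":0,"z":-0.25,"yaw":-0.39,"gripper":1},{"x":0,"y":0,"z":-0.3,"yaw":-0.39,"gripper":1},{"x":0,"y":0,"z":-0.3,"yaw":-0.39,"gripper":1},{"x":0,"y":0,"z":-0.3,"yaw":-0.39,"gripper":1}]'

```text
time_s: 3.2
eef_pos: [0.4994, 0.3199, 0.1629]
ee_rot: [-0.001, 1.57, 0.002]
ft_force: [1.2, -0.0, 0.2]
width: 0.0872
```

```bash
python3 - <<'E'
from h import *
s=state(); print(s['time_s'],s['eef_pos'],s['joint_pos'].round(2),'jaw',R.from_rotvec(s['ee_rot']).as_matrix()[:,2].round(3),s['ft_force'])
v=cap('wrist'); P=cloud(v);im=v[0]; save(im,'w1')
Z=P[...,2]; m=(np.hypot(P[...,0]-.4995,P[...,1]-.318)<.028)&(Z>.032)&(Z<.045)
print(m.sum(),np.median(Z[m]),P[m].mean(0),[(P[m][:,k].min()+P[m][:,k].max())/2 for k in(0,1)])
c,r=cv2.minEnclosingCircle(np.argwhere(m)[:,::-1].astype(np.float32)); print(c,r,plane(v,*c,.036), r/v[3]*(v[2][2,3]-.036))
q=im.copy(); cv2.circle(q,(int(c[0]),int(c[1])),int(r),(0,255,0),1); save(q,'w1')
t=load('top')
for u,w in [(280,207),(280,234.5),(280.2,220.7)]: print(plane(t,u,w,.124))
E
```

```text
3.2 [0.49944633 0.31985505 0.16287162] [-0.9   0.3   0.31  1.64 -0.1   1.21 -0.57] jaw [1.    0.002 0.   ] [ 1.1595316  -0.01246798  0.15039454]
909 0.03829038738785184 [0.50151585 0.32168129 0.03822164] [np.float64(0.5017719982422787), np.float64(0.3210746186079246)]
(257.3923645019531, 185.13229370117188) 17.329683303833008 [0.5016602  0.32136844 0.036     ] 0.015582927824226284
[0.58053691 0.10783159 0.124     ]
[0.52841556 0.10916383 0.124     ]
[0.55439683 0.10812171 0.124     ]
```

View pics/w1.png

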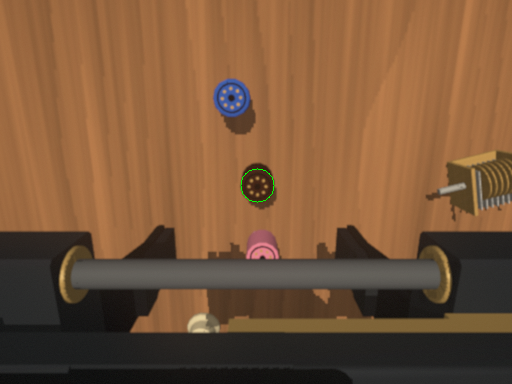

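Request:
apply_moves --rows '[{"x":0.008,"y":0,"z":-0.15,"yaw":0,"gripper":1},{"x":0.008,"y":0,"z":-0.3,"yaw":0,"gripper":1},{"x":0.008,"y":0,"z":-0.45,"yaw":0,"gripper":1},{"x":0.008,"y":0,"z":-0.6,"yaw":0,"gripper":1},{"x":0.008,"y":0,"z":-0.7,"yaw":0,"gripper":1},{"x":0.008,"y":0,"z":-0.735,"yaw":0,"gripper":1},{"x":0.008,"y":0,"z":-0.735,"yaw":0,"gripper":1},{"x":0.008,"y":0,"z":-0.735,"yaw":0,"gripper":1}]'

```text
time_s: 4.25
eef_pos: [0.5016, 0.3202, 0.0167]
ee_rot: [-0.0, 1.569, 0.002]
ft_force: [0.1, -0.4, 0.2]
width: 0.0868
```

Request:
apply_moves --rows '[{"x":0,"y":0,"z":0,"yaw":0,"gripper":0.3},{"x":0,"y":0,"z":0,"yaw":0,"gripper":0.2},{"x":0,"y":0,"z":0,"yaw":0,"gripper":0.2},{"x":0,"y":0,"z":0,"yaw":0,"gripper":0.2},{"x":0,"y":0,"z":0,"yaw":0,"gripper":0.2},{"x":0,"y":0,"z":0,"yaw":0,"gripper":0.2},{"x":0,"y":0,"z":0,"yaw":0,"gripper":0.2},{"x":0,"y":0,"z":0,"yaw":0,"gripper":0.2}]' --newtons 12

```text
time_s: 5.25
eef_pos: [0.5009, 0.3197, 0.0156]
ee_rot: [-0.001, 1.571, 0.001]
ft_force: [0.3, 0.3, 0.3]
width: 0.0318
```

Request:
apply_moves --rows '[{"x":0,"y":0,"z":0.1,"yaw":0,"gripper":0.2},{"x":0,"y":0,"z":0.3,"yaw":0,"gripper":0.2},{"x":0,"y":0,"z":0.55,"yaw":0,"gripper":0.2},{"x":0,"y":-0.1,"z":0.8,"yaw":0,"gripper":0.2},{"x":0.07,"y":-0.3,"z":1,"yaw":0,"gripper":0.2},{"x":0.14,"y":-0.5,"z":1,"yaw":0,"gripper":0.2},{"x":0.2,"y":-0.7,"z":1,"yaw":0,"gripper":0.2},{"x":0.26,"y":-0.9,"z":1,"yaw":0,"gripper":0.2}]'

```text
time_s: 6.25
eef_pos: [0.5532, 0.1383, 0.2173]
ee_rot: [-0.0, 1.569, 0.002]
ft_force: [0.6, 0.5, -1.6]
width: 0.0317
```

Request:
apply_moves --rows '[{"x":0,"y":-0.15,"z":0,"yaw":0,"gripper":0.2},{"x":0,"y":-0.3,"z":0,"yaw":0,"gripper":0.2},{"x":0,"y":-0.38,"z":0,"yaw":0,"gripper":0.2},{"x":0,"y":-0.38,"z":0,"yaw":0,"gripper":0.2},{"x":0,"y":-0.38,"z":0,"yaw":0,"gripper":0.2},{"x":0,"y":-0.38,"z":0,"yaw":0,"gripper":0.2},{"x":0,"y":-0.38,"z":0,"yaw":0,"gripper":0.2},{"x":0,"y":-0.38,"z":0,"yaw":0,"gripper":0.2}]'

```text
time_s: 7.25
eef_pos: [0.5529, 0.064, 0.2155]
ee_rot: [-0.002, 1.571, 0.002]
ft_force: [0.5, -0.2, -0.3]
width: 0.0314
```

```bash
python3 - <<'E'
from h import *
s=state(); print(s['time_s'],s['eef_pos'],s['width'],'jaw',R.from_rotvec(s['ee_rot']).as_matrix()[:,2].round(3),s['ft_force'])
v=cap('wrist'); P=cloud(v);im=v[0]; save(cv2.resize(im,(800,600)),'w2')
Z=P[...,2]
g=(Z>.09)&(Z<.14)&(P[...,1]>.03)&(P[...,1]<.12)&(abs(P[...,0]-.555)<.05)
Q=P[g]; print(len(Q))
for y in np.arange(.04,.116,.006):
    q=Q[abs(Q[:,1]-y)<.002]
    if len(q): print(y.round(3),len(q),q[:,0].min().round(4),q[:,0].max().round(4),np.median(q[:,2]).round(4))
t=load('top'); P=cloud(t); g=(P[...,2]>.08)&(P[...,2]<.15)&(P[...,1]>-.14)&(P[...,1]<.15)&(P[...,0]>.4)
Q=P[g]; print(len(Q))
for y in np.arange(.11,-.15,-.012):
    q=Q[abs(Q[:,1]-y)<.006]
    if len(q): print(y.round(3),len(q),q[:,0].min().round(4),q[:,0].max().round(4),np.median(q[:,2]).round(4))
E
```

```text
7.25 [0.5528726  0.06403043 0.21551897] 0.03140261776980077 jaw [ 1.     0.002 -0.   ] [ 0.52957307 -0.21119556 -0.32396148]
4653
0.04 51 0.5322 0.5834 0.1065
0.046 114 0.533 0.5831 0.1079
0.052 243 0.5324 0.5836 0.1091
0.058 249 0.5317 0.5832 0.1108
0.064 252 0.5319 0.5835 0.1123
0.07 282 0.5314 0.5833 0.1139
0.076 272 0.5316 0.5831 0.1158
0.082 311 0.5312 0.5827 0.1173
0.088 315 0.5312 0.583 0.1188
0.094 313 0.5316 0.5826 0.1204
0.1 337 0.531 0.5824 0.122
0.106 358 0.5308 0.5827 0.1235
0.112 8 0.5714 0.5763 0.1151
2613
0.11 92 0.5306 0.5815 0.1217
0.098 174 0.5306 0.5818 0.1202
0.086 166 0.5308 0.5825 0.1168
0.074 242 0.5308 0.8087 0.1125
0.062 268 0.5311 0.8082 0.1092
0.05 235 0.5312 0.8062 0.1063
0.038 162 0.5323 0.7987 0.104
0.026 155 0.5324 0.5838 0.101
0.014 126 0.5327 0.5844 0.0973
0.002 118 0.5382 0.5774 0.0939
-0.01 101 0.5386 0.5779 0.0915
-0.022 89 0.5386 0.5782 0.0887
-0.034 208 0.5337 0.6161 0.0902
-0.046 216 0.5347 0.6159 0.1061
-0.058 71 0.5349 0.5871 0.0858
-0.07 170 0.5136 0.584 0.0975
-0.082 20 0.5154 0.5839 0.0811
```

View pics/w2.png

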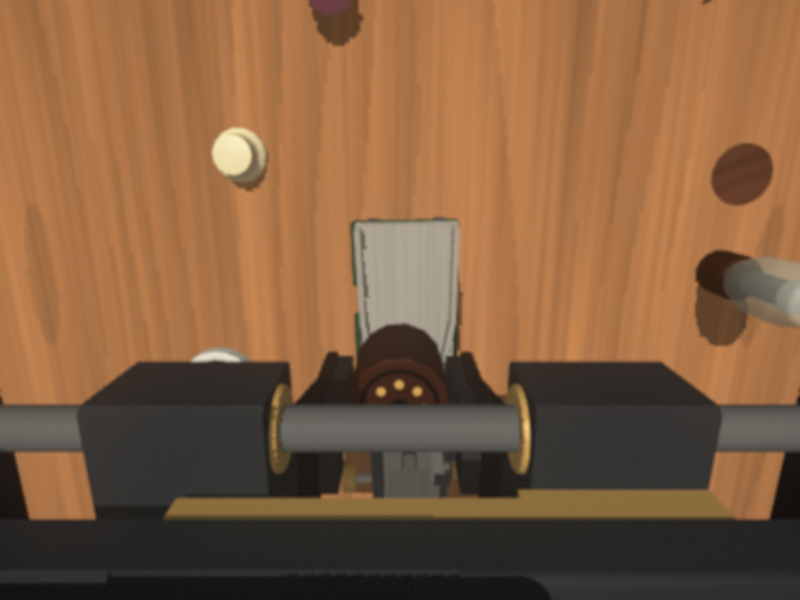

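Request:
apply_moves --rows '[{"x":0.022,"y":0.007,"z":-0.1,"yaw":0.03,"gripper":0.2},{"x":0.022,"y":0.007,"z":-0.2,"yaw":0.03,"gripper":0.2},{"x":0.022,"y":0.007,"z":-0.3,"yaw":0.03,"gripper":0.2},{"x":0.022,"y":0.007,"z":-0.36,"yaw":0.03,"gripper":0.2},{"x":0.022,"y":0.007,"z":-0.39,"yaw":0.03,"gripper":0.2},{"x":0.022,"y":0.007,"z":-0.4,"yaw":0.03,"gripper":0.2},{"x":0.022,"y":0.007,"z":-0.4,"yaw":0.03,"gripper":0.2},{"x":0.022,"y":0.007,"z":-0.4,"yaw":0.03,"gripper":0.2}]'

```text
time_s: 8.3
eef_pos: [0.5576, 0.0652, 0.1361]
ee_rot: [-0.013, 1.57, 0.014]
ft_force: [0.1, -0.7, 0.0]
width: 0.0317
```

Request:
apply_moves --rows '[{"x":0,"y":0,"z":-0.005,"yaw":0,"gripper":0.2},{"x":0,"y":0,"z":-0.01,"yaw":0,"gripper":0.2},{"x":0,"y":0,"z":-0.015,"yaw":0,"gripper":0.2},{"x":0,"y":0,"z":-0.02,"yaw":0,"gripper":0.2},{"x":0,"y":0,"z":-0.02,"yaw":0,"gripper":0.2},{"x":0,"y":0,"z":-0.02,"yaw":0,"gripper":0.2},{"x":0,"y":0,"z":-0.02,"yaw":0,"gripper":0.2},{"x":0,"y":0,"z":-0.02,"yaw":0,"gripper":0.2}]' --newtons 5

```text
time_s: 9.3
eef_pos: [0.5573, 0.0651, 0.1316]
ee_rot: [-0.014, 1.571, 0.014]
ft_force: [0.0, -0.8, -0.5]
width: 0.032
```

Request:
apply_moves --rows '[{"x":0,"y":0,"z":-0.005,"yaw":0,"gripper":0.2},{"x":0,"y":0,"z":-0.01,"yaw":0,"gripper":0.2},{"x":0,"y":0,"z":-0.01,"yaw":0,"gripper":0.2},{"x":0,"y":0,"z":-0.01,"yaw":0,"gripper":0.2},{"x":0,"y":0,"z":-0.01,"yaw":0,"gripper":0.2},{"x":0,"y":0,"z":-0.01,"yaw":0,"gripper":0.2},{"x":0,"y":0,"z":-0.01,"yaw":0,"gripper":0.2},{"x":0,"y":0,"z":-0.01,"yaw":0,"gripper":0.2}]'

```text
time_s: 10.3
eef_pos: [0.5574, 0.065, 0.1297]
ee_rot: [-0.014, 1.57, 0.013]
ft_force: [-0.6, -2.0, 5.1]
width: 0.0319
```

Request:
apply_moves --rows '[{"x":0,"y":0,"z":-0.005,"yaw":0,"gripper":0.2},{"x":0,"y":0,"z":-0.01,"yaw":0,"gripper":0.2},{"x":0,"y":0,"z":-0.01,"yaw":0,"gripper":0.2},{"x":0,"y":0,"z":-0.01,"yaw":0,"gripper":0.2},{"x":0,"y":0,"z":-0.01,"yaw":0,"gripper":0.2},{"x":0,"y":0,"z":-0.01,"yaw":0,"gripper":0.2},{"x":0,"y":0,"z":-0.01,"yaw":0,"gripper":0.2},{"x":0,"y":0,"z":-0.01,"yaw":0,"gripper":0.2}]'

```text
time_s: 11.3
eef_pos: [0.5573, 0.0651, 0.1276]
ee_rot: [-0.014, 1.571, 0.014]
ft_force: [0.6, -4.1, 4.1]
width: 0.0318
```

Request:
apply_moves --rows '[{"x":0,"y":0,"z":-0.005,"yaw":0,"gripper":0.2},{"x":0,"y":0,"z":-0.009,"yaw":0,"gripper":0.2},{"x":0,"y":0,"z":-0.009,"yaw":0,"gripper":0.2},{"x":0,"y":0,"z":-0.009,"yaw":0,"gripper":0.2},{"x":0,"y":0,"z":-0.009,"yaw":0,"gripper":0.4},{"x":0,"y":0,"z":-0.009,"yaw":0,"gripper":0.5},{"x":0,"y":0,"z":-0.009,"yaw":0,"gripper":0.6},{"x":0,"y":0,"z":-0.009,"yaw":0,"gripper":0.6}]' --newtons 3

```text
time_s: 12.3
eef_pos: [0.5573, 0.0652, 0.1257]
ee_rot: [-0.014, 1.571, 0.014]
ft_force: [0.7, -0.3, -1.1]
width: 0.0504
```

Request:
apply_moves --rows '[{"x":0,"y":0,"z":0,"yaw":0,"gripper":0.8},{"x":0,"y":0,"z":0.1,"yaw":0,"gripper":0.8},{"x":0,"y":0,"z":0.2,"yaw":0,"gripper":0.8},{"x":0,"y":0.1,"z":0.35,"yaw":0,"gripper":0.8},{"x":0,"y":0.2,"z":0.45,"yaw":0.2,"gripper":0.5},{"x":0,"y":0.2,"z":0.5,"yaw":0.4,"gripper":0},{"x":0,"y":0.2,"z":0.5,"yaw":0.7,"gripper":0},{"x":0,"y":0.2,"z":0.5,"yaw":1,"gripper":0}]'

```text
time_s: 13.3
eef_pos: [0.5573, 0.1052, 0.2259]
ee_rot: [-0.428, 1.528, 0.428]
ft_force: [-0.6, 0.1, -0.3]
width: 0.0376
```

```bash
python3 - <<'E'
from h import *
s=state(); print(s['time_s'],s['eef_pos'],s['width'],s['ft_force'],s['joint_pos'].round(2))
a=cap('top'); b=cap('scene')
x=cv2.resize(a[0][180:260,260:420],(800,400),interpolation=3); y=cv2.resize(b[0][135:225,110:260],(330,200),interpolation=3)
save(x,'t3'); save(cv2.resize(b[0][135:225,110:260],(750,450),interpolation=3),'s3')
E
```

```text
13.3 [0.55730766 0.10516786 0.22592219] 0.037568578016831465 [-0.63354292  0.05083564 -0.27549738] [-0.61  0.2   0.39  1.63 -0.08  1.32  0.35]
```

View pics/s3.png

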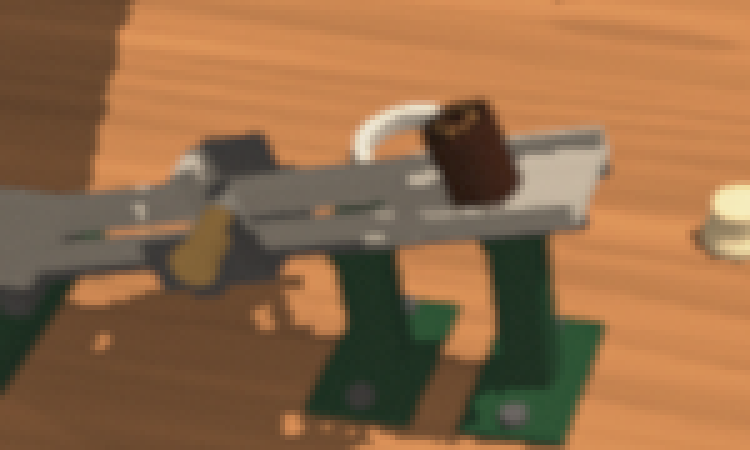

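Request:
apply_moves --rows '[{"x":0,"y":0.035,"z":0,"yaw":0.14,"gripper":0},{"x":0,"y":0.035,"z":0,"yaw":0.28,"gripper":0},{"x":0,"y":0.035,"z":0,"yaw":0.42,"gripper":0},{"x":0,"y":0.035,"z":0,"yaw":0.56,"gripper":0},{"x":0,"y":0.035,"z":0,"yaw":0.7,"gripper":0},{"x":0,"y":0.035,"z":0,"yaw":0.85,"gripper":0},{"x":0,"y":0.035,"z":0,"yaw":1,"gripper":0},{"x":0,"y":0.035,"z":0,"yaw":1,"gripper":0}]' --newtons 40

```text
time_s: 14.4
eef_pos: [0.5573, 0.1121, 0.2257]
ee_rot: [-0.826, 1.408, 0.826]
ft_force: [-0.4, 0.2, 1.1]
width: 0.0006
```

Request:
apply_moves --rows '[{"x":0,"y":0,"z":0,"yaw":0.14,"gripper":0},{"x":0,"y":0,"z":0,"yaw":0.28,"gripper":0},{"x":0,"y":0,"z":0,"yaw":0.42,"gripper":0},{"x":0,"y":0,"z":0,"yaw":0.56,"gripper":0},{"x":0,"y":0,"z":0,"yaw":0.7,"gripper":0},{"x":0,"y":0,"z":0,"yaw":0.85,"gripper":0},{"x":0,"y":0,"z":0,"yaw":1,"gripper":0},{"x":0,"y":0,"z":0,"yaw":1,"gripper":0}]'

```text
time_s: 15.4
eef_pos: [0.5573, 0.1121, 0.2258]
ee_rot: [-1.219, 1.203, 1.219]
ft_force: [0.4, 0.1, -0.0]
width: 0.0004
```

Request:
apply_moves --rows '[{"x":0,"y":0,"z":-0.1,"yaw":0,"gripper":0},{"x":0,"y":0,"z":-0.2,"yaw":0,"gripper":0},{"x":0,"y":0,"z":-0.3,"yaw":0,"gripper":0},{"x":0,"y":0,"z":-0.38,"yaw":0,"gripper":0},{"x":0,"y":0,"z":-0.44,"yaw":0,"gripper":0},{"x":0,"y":0,"z":-0.48,"yaw":0,"gripper":0},{"x":0,"y":0,"z":-0.48,"yaw":0,"gripper":0},{"x":0,"y":0,"z":-0.48,"yaw":0,"gripper":0}]'

```text
time_s: 16.4
eef_pos: [0.5577, 0.1122, 0.1304]
ee_rot: [-1.222, 1.2, 1.221]
ft_force: [-0.1, 0.7, -0.4]
width: 0.0003
```

```bash
python3 - <<'E'
from h import *
s=state(); print(s['time_s'],s['eef_pos'],s['width'],s['ft_force'],R.from_rotvec(s['ee_rot']).as_matrix()[:,2].round(3))
b=cap('scene')
save(cv2.resize(b[0][115:225,110:260],(750,550),interpolation=3),'s4')
E
```

```text
16.4 [0.55765997 0.11219181 0.13035874] 0.0003478953831317181 [-0.1087784   0.66705718 -0.43786075] [-0.017  1.     0.   ]
```

View pics/s4.png

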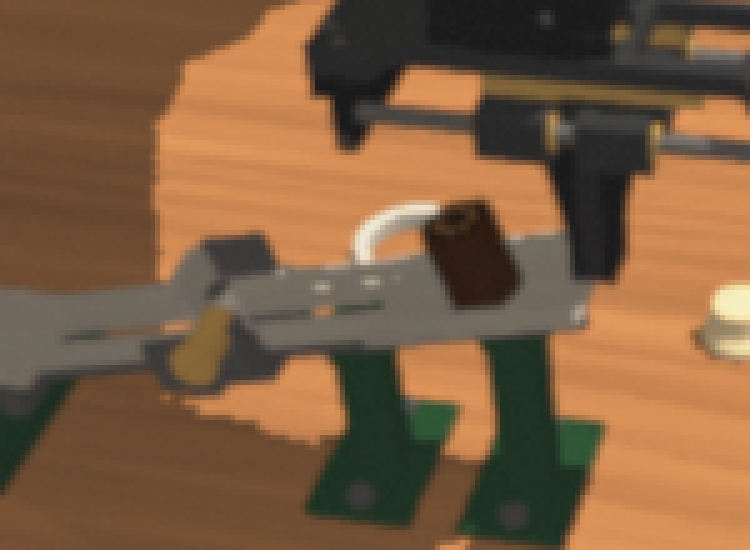

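Request:
apply_moves --rows '[{"x":0,"y":-0.03,"z":-0.008,"yaw":0,"gripper":0},{"x":0,"y":-0.06,"z":-0.016,"yaw":0,"gripper":0},{"x":0,"y":-0.09,"z":-0.024,"yaw":0,"gripper":0},{"x":0,"y":-0.12,"z":-0.032,"yaw":0,"gripper":0},{"x":0,"y":-0.15,"z":-0.04,"yaw":0,"gripper":0},{"x":0,"y":-0.18,"z":-0.048,"yaw":0,"gripper":0},{"x":0,"y":-0.21,"z":-0.056,"yaw":0,"gripper":0},{"x":0,"y":-0.23,"z":-0.062,"yaw":0,"gripper":0}]'

```text
time_s: 17.45
eef_pos: [0.5573, 0.0656, 0.1173]
ee_rot: [-1.222, 1.201, 1.222]
ft_force: [0.1, -0.6, 0.1]
width: 0.0005
```

Request:
apply_moves --rows '[{"x":0,"y":-0.03,"z":-0.008,"yaw":0,"gripper":0},{"x":0,"y":-0.06,"z":-0.016,"yaw":0,"gripper":0},{"x":0,"y":-0.09,"z":-0.024,"yaw":0,"gripper":0},{"x":0,"y":-0.12,"z":-0.032,"yaw":0,"gripper":0},{"x":0.002,"y":-0.15,"z":-0.04,"yaw":0,"gripper":0},{"x":0.002,"y":-0.18,"z":-0.048,"yaw":0,"gripper":0},{"x":0.002,"y":-0.21,"z":-0.056,"yaw":0,"gripper":0},{"x":0.002,"y":-0.23,"z":-0.062,"yaw":0,"gripper":0}]'

```text
time_s: 18.45
eef_pos: [0.5577, 0.0196, 0.1049]
ee_rot: [-1.222, 1.201, 1.222]
ft_force: [-0.4, 0.3, -0.1]
width: 0.0007
```

```bash
python3 - <<'E'
from h import *
s=state(); print(s['time_s'],s['eef_pos'],s['width'],s['ft_force'])
b=cap('scene')
save(cv2.resize(b[0][115:225,110:260],(750,550),interpolation=3),'s5')
E
```

```text
18.45 [0.55768248 0.01964838 0.10487888] 0.0006784527898923102 [-0.40241572  0.30032913 -0.12356023]
```

View pics/s5.png

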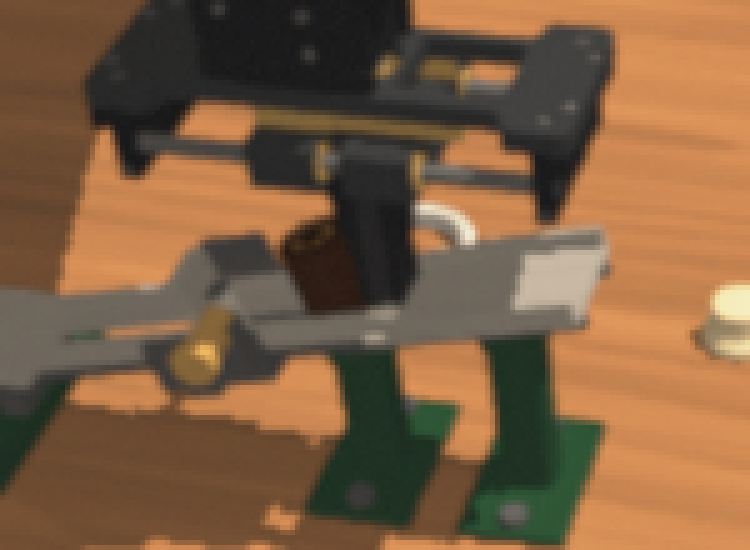

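Request:
apply_moves --rows '[{"x":0,"y":-0.005,"z":-0.0013,"yaw":0,"gripper":0},{"x":0,"y":-0.01,"z":-0.0027,"yaw":0,"gripper":0},{"x":0,"y":-0.015,"z":-0.004,"yaw":0,"gripper":0},{"x":0,"y":-0.02,"z":-0.0054,"yaw":0,"gripper":0},{"x":0,"y":-0.025,"z":-0.0067,"yaw":0,"gripper":0},{"x":0,"y":-0.03,"z":-0.008,"yaw":0,"gripper":0},{"x":0,"y":-0.035,"z":-0.0094,"yaw":0,"gripper":0},{"x":0,"y":-0.04,"z":-0.0107,"yaw":0,"gripper":0}]'

```text
time_s: 19.5
eef_pos: [0.5577, 0.0121, 0.1028]
ee_rot: [-1.222, 1.201, 1.222]
ft_force: [0.2, -0.3, -0.3]
width: 0.0002
```

Request:
apply_moves --rows '[{"x":0,"y":-0.0025,"z":-0.0007,"yaw":0,"gripper":0},{"x":0,"y":-0.005,"z":-0.0013,"yaw":0,"gripper":0},{"x":0,"y":-0.0075,"z":-0.002,"yaw":0,"gripper":0},{"x":0,"y":-0.01,"z":-0.0027,"yaw":0,"gripper":0},{"x":0,"y":-0.0125,"z":-0.0034,"yaw":0,"gripper":0},{"x":0,"y":-0.015,"z":-0.004,"yaw":0,"gripper":0},{"x":0,"y":-0.0175,"z":-0.0047,"yaw":0,"gripper":0},{"x":0,"y":-0.02,"z":-0.0054,"yaw":0,"gripper":0}]'

```text
time_s: 20.5
eef_pos: [0.5577, 0.0082, 0.1018]
ee_rot: [-1.222, 1.201, 1.222]
ft_force: [0.9, 0.1, 0.1]
width: 0.0006
```

Request:
apply_moves --rows '[{"x":0,"y":-0.0025,"z":-0.0007,"yaw":0,"gripper":0},{"x":0,"y":-0.005,"z":-0.0013,"yaw":0,"gripper":0},{"x":0,"y":-0.0075,"z":-0.002,"yaw":0,"gripper":0},{"x":0,"y":-0.01,"z":-0.0027,"yaw":0,"gripper":0},{"x":0,"y":-0.0125,"z":-0.0034,"yaw":0,"gripper":0},{"x":0,"y":-0.015,"z":-0.004,"yaw":0,"gripper":0},{"x":0,"y":-0.0175,"z":-0.0047,"yaw":0,"gripper":0},{"x":0,"y":-0.02,"z":-0.0054,"yaw":0,"gripper":0}]'

```text
time_s: 21.5
eef_pos: [0.5577, 0.0041, 0.1006]
ee_rot: [-1.222, 1.201, 1.222]
ft_force: [0.8, 0.9, -0.5]
width: 0.0004
```

Request:
apply_moves --rows '[{"x":0,"y":-0.0025,"z":-0.0007,"yaw":0,"gripper":0},{"x":0,"y":-0.005,"z":-0.0013,"yaw":0,"gripper":0},{"x":0,"y":-0.0075,"z":-0.002,"yaw":0,"gripper":0},{"x":0,"y":-0.01,"z":-0.0027,"yaw":0,"gripper":0},{"x":0,"y":-0.0125,"z":-0.0034,"yaw":0,"gripper":0},{"x":0,"y":-0.015,"z":-0.004,"yaw":0,"gripper":0},{"x":0,"y":-0.0175,"z":-0.0047,"yaw":0,"gripper":0},{"x":0,"y":-0.02,"z":-0.0054,"yaw":0,"gripper":0}]'

```text
time_s: 22.5
eef_pos: [0.5577, 0.0001, 0.0996]
ee_rot: [-1.222, 1.201, 1.222]
ft_force: [-0.7, 0.2, 0.3]
width: 0.0006
```

Request:
apply_moves --rows '[{"x":0,"y":-0.0025,"z":-0.0007,"yaw":0,"gripper":0},{"x":0,"y":-0.005,"z":-0.0013,"yaw":0,"gripper":0},{"x":0,"y":-0.0075,"z":-0.002,"yaw":0,"gripper":0},{"x":0,"y":-0.01,"z":-0.0027,"yaw":0,"gripper":0},{"x":0,"y":-0.0125,"z":-0.0034,"yaw":0,"gripper":0},{"x":0,"y":-0.015,"z":-0.004,"yaw":0,"gripper":0},{"x":0,"y":-0.0175,"z":-0.0047,"yaw":0,"gripper":0},{"x":0,"y":-0.02,"z":-0.0054,"yaw":0,"gripper":0}]'

```text
time_s: 23.5
eef_pos: [0.5577, -0.0039, 0.0985]
ee_rot: [-1.222, 1.201, 1.222]
ft_force: [0.1, 0.2, 0.2]
width: 0.0004
```

Request:
apply_moves --rows '[{"x":0,"y":-0.0025,"z":-0.0007,"yaw":0,"gripper":0},{"x":0,"y":-0.005,"z":-0.0013,"yaw":0,"gripper":0},{"x":0,"y":-0.0075,"z":-0.002,"yaw":0,"gripper":0},{"x":0,"y":-0.01,"z":-0.0027,"yaw":0,"gripper":0},{"x":0,"y":-0.0125,"z":-0.0034,"yaw":0,"gripper":0},{"x":0,"y":-0.015,"z":-0.004,"yaw":0,"gripper":0},{"x":0,"y":-0.0175,"z":-0.0047,"yaw":0,"gripper":0},{"x":0,"y":-0.02,"z":-0.0054,"yaw":0,"gripper":0}]'

```text
time_s: 24.5
eef_pos: [0.5577, -0.0079, 0.0974]
ee_rot: [-1.222, 1.201, 1.222]
ft_force: [0.8, 0.4, 1.1]
width: 0.0007
```

Request:
apply_moves --rows '[{"x":0,"y":-0.0025,"z":-0.0007,"yaw":0,"gripper":0},{"x":0,"y":-0.005,"z":-0.0013,"yaw":0,"gripper":0},{"x":0,"y":-0.0075,"z":-0.002,"yaw":0,"gripper":0},{"x":0,"y":-0.01,"z":-0.0027,"yaw":0,"gripper":0},{"x":0,"y":-0.0125,"z":-0.0034,"yaw":0,"gripper":0},{"x":0,"y":-0.015,"z":-0.004,"yaw":0,"gripper":0},{"x":0,"y":-0.0175,"z":-0.0047,"yaw":0,"gripper":0},{"x":0,"y":-0.02,"z":-0.0054,"yaw":0,"gripper":0}]'

```text
time_s: 25.5
eef_pos: [0.5577, -0.0119, 0.0964]
ee_rot: [-1.222, 1.201, 1.222]
ft_force: [0.1, -0.6, 0.5]
width: 0.0005
```

Request:
apply_moves --rows '[{"x":0,"y":-0.0025,"z":-0.0007,"yaw":0,"gripper":0},{"x":0,"y":-0.005,"z":-0.0013,"yaw":0,"gripper":0},{"x":0,"y":-0.0075,"z":-0.002,"yaw":0,"gripper":0},{"x":0,"y":-0.01,"z":-0.0027,"yaw":0,"gripper":0},{"x":0,"y":-0.0125,"z":-0.0034,"yaw":0,"gripper":0},{"x":0,"y":-0.015,"z":-0.004,"yaw":0,"gripper":0},{"x":0,"y":-0.015,"z":-0.004,"yaw":0,"gripper":0},{"x":0,"y":-0.015,"z":-0.004,"yaw":0,"gripper":0}]'

```text
time_s: 26.5
eef_pos: [0.558, -0.0144, 0.0957]
ee_rot: [-1.222, 1.2, 1.222]
ft_force: [2.3, 3.8, -0.0]
width: 0.0006
```

```bash
python3 - <<'E'
from h import *
for _ in range(1):
    s=state(); print(s['time_s'],s['eef_pos'],s['width'],s['ft_force'],s['ft_torque'])
b=cap('scene'); a=cap('top')
x=cv2.resize(b[0][125:205,130:240],(770,560),interpolation=3);save(x,'s6')
E
```

```text
26.5 [ 0.55798302 -0.01444421  0.09568538] 0.0006158827867296514 [ 2.27704895  3.82927623 -0.01597766] [ 1.11107945 -0.55762336  0.05625767]
```

View pics/s6.png

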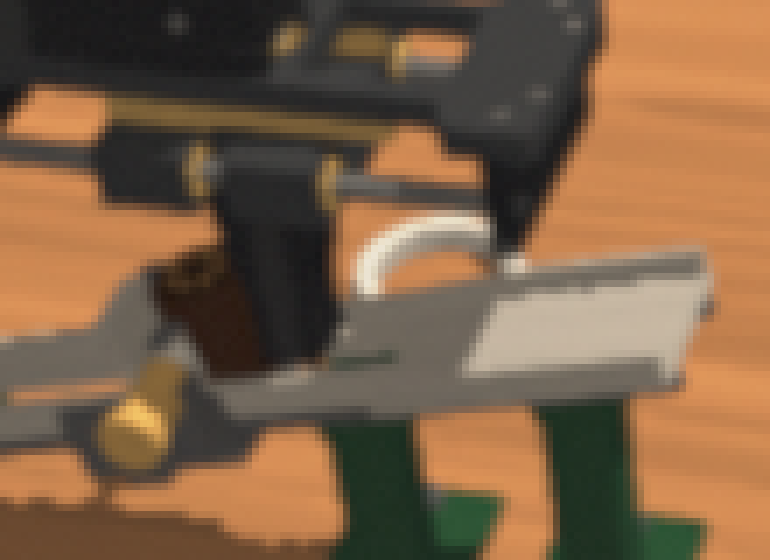

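Request:
apply_moves --rows '[{"x":0,"y":-0.0025,"z":-0.0007,"yaw":0,"gripper":0},{"x":0,"y":-0.005,"z":-0.0013,"yaw":0,"gripper":0},{"x":0,"y":-0.0075,"z":-0.002,"yaw":0,"gripper":0},{"x":0,"y":-0.01,"z":-0.0027,"yaw":0,"gripper":0},{"x":0,"y":-0.0125,"z":-0.0034,"yaw":0,"gripper":0},{"x":0,"y":-0.015,"z":-0.004,"yaw":0,"gripper":0},{"x":0,"y":-0.0175,"z":-0.0047,"yaw":0,"gripper":0},{"x":0,"y":-0.02,"z":-0.0054,"yaw":0,"gripper":0}]'

```text
time_s: 27.6
eef_pos: [0.5579, -0.0184, 0.0945]
ee_rot: [-1.222, 1.2, 1.222]
ft_force: [2.7, 4.2, 0.8]
width: 0.0007
```

Request:
apply_moves --rows '[{"x":0,"y":-0.0025,"z":-0.0007,"yaw":0,"gripper":0},{"x":0,"y":-0.005,"z":-0.0013,"yaw":0,"gripper":0},{"x":0,"y":-0.0075,"z":-0.002,"yaw":0,"gripper":0},{"x":0,"y":-0.01,"z":-0.0027,"yaw":0,"gripper":0},{"x":0,"y":-0.0125,"z":-0.0034,"yaw":0,"gripper":0},{"x":0,"y":-0.015,"z":-0.004,"yaw":0,"gripper":0},{"x":0,"y":-0.015,"z":-0.004,"yaw":0,"gripper":0},{"x":0,"y":-0.015,"z":-0.004,"yaw":0,"gripper":0}]'

```text
time_s: 28.6
eef_pos: [0.5576, -0.0221, 0.0936]
ee_rot: [-1.222, 1.201, 1.222]
ft_force: [1.1, 2.5, 0.3]
width: 0.0003
```

Request:
apply_moves --rows '[{"x":0,"y":-0.0025,"z":-0.0007,"yaw":0,"gripper":0},{"x":0,"y":-0.005,"z":-0.0013,"yaw":0,"gripper":0},{"x":0,"y":-0.0075,"z":-0.002,"yaw":0,"gripper":0},{"x":0,"y":-0.01,"z":-0.0027,"yaw":0,"gripper":0},{"x":0,"y":-0.0125,"z":-0.0034,"yaw":0,"gripper":0},{"x":0,"y":-0.0125,"z":-0.0034,"yaw":0,"gripper":0},{"x":0,"y":-0.0125,"z":-0.0034,"yaw":0,"gripper":0},{"x":0,"y":-0.0125,"z":-0.0034,"yaw":0,"gripper":0}]'

```text
time_s: 29.6
eef_pos: [0.5576, -0.0244, 0.093]
ee_rot: [-1.222, 1.201, 1.222]
ft_force: [0.8, 1.8, -0.4]
width: 0.0002
```

Request:
apply_moves --rows '[{"x":0,"y":-0.002,"z":-0.0006,"yaw":0,"gripper":0},{"x":0,"y":-0.004,"z":-0.0011,"yaw":0,"gripper":0},{"x":0,"y":-0.006,"z":-0.0016,"yaw":0,"gripper":0},{"x":0,"y":-0.0075,"z":-0.002,"yaw":0,"gripper":0},{"x":0,"y":-0.0075,"z":-0.002,"yaw":0,"gripper":0},{"x":0,"y":-0.0075,"z":-0.002,"yaw":0,"gripper":0},{"x":0,"y":-0.0075,"z":-0.002,"yaw":0,"gripper":0},{"x":0,"y":-0.0075,"z":-0.002,"yaw":0,"gripper":0}]'

```text
time_s: 30.6
eef_pos: [0.5578, -0.0257, 0.0926]
ee_rot: [-1.222, 1.201, 1.222]
ft_force: [0.4, 5.3, 1.8]
width: 0.0009
```

Request:
apply_moves --rows '[{"x":0,"y":-0.001,"z":-0.0003,"yaw":0,"gripper":0},{"x":0,"y":-0.002,"z":-0.0005,"yaw":0,"gripper":0},{"x":0,"y":-0.003,"z":-0.0008,"yaw":0,"gripper":0},{"x":0,"y":-0.003,"z":-0.0008,"yaw":0,"gripper":0},{"x":0,"y":-0.003,"z":-0.0008,"yaw":0,"gripper":0},{"x":0,"y":-0.003,"z":-0.0008,"yaw":0,"gripper":0},{"x":0,"y":-0.003,"z":-0.0008,"yaw":0,"gripper":0},{"x":0,"y":-0.003,"z":-0.0008,"yaw":0,"gripper":0}]'

```text
time_s: 31.6
eef_pos: [0.5578, -0.0261, 0.0925]
ee_rot: [-1.222, 1.2, 1.222]
ft_force: [1.1, 5.7, 2.9]
width: 0.0004
```

```bash
python3 - <<'E'
from h import *
s=state(); print(s['time_s'],s['eef_pos'],s['width'],s['ft_force'],s['ft_torque'])
b=cap('scene')
save(cv2.resize(b[0][125:205,110:220],(770,560),interpolation=3),'s7')
E
```

```text
31.6 [ 0.55778652 -0.02608216  0.09254052] 0.00039690867192040296 [1.08394856 5.67192433 2.88895675] [ 1.36036357 -0.12845226  0.01332728]
```

View pics/s7.png

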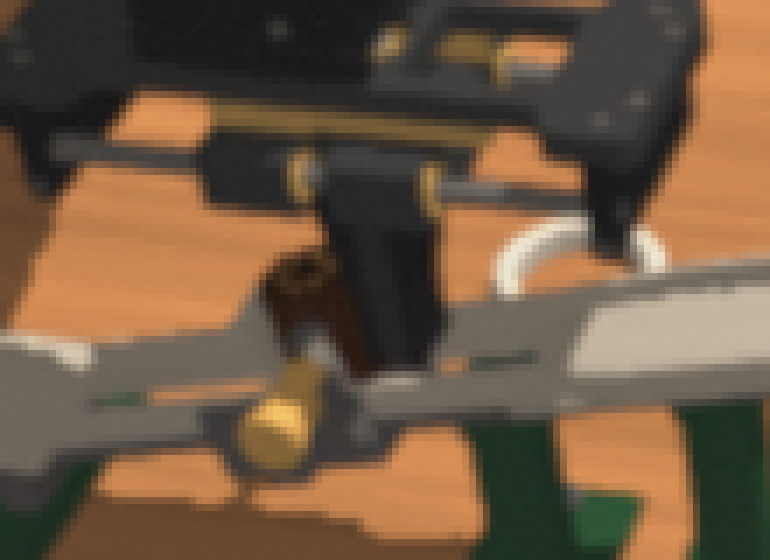

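Request:
apply_moves --rows '[{"x":0,"y":-0.001,"z":-0.0003,"yaw":0,"gripper":0},{"x":0,"y":-0.002,"z":-0.0005,"yaw":0,"gripper":0},{"x":0,"y":-0.003,"z":-0.0008,"yaw":0,"gripper":0},{"x":0,"y":-0.003,"z":-0.0008,"yaw":0,"gripper":0},{"x":0,"y":-0.003,"z":-0.0008,"yaw":0,"gripper":0},{"x":0,"y":-0.003,"z":-0.0008,"yaw":0,"gripper":0},{"x":0,"y":-0.003,"z":-0.0008,"yaw":0,"gripper":0},{"x":0,"y":-0.003,"z":-0.0008,"yaw":0,"gripper":0}]'

```text
time_s: 32.65
eef_pos: [0.5578, -0.0264, 0.0924]
ee_rot: [-1.222, 1.2, 1.223]
ft_force: [0.6, 6.1, 3.0]
width: 0.0007
```

```bash
cp /tmp/scene.npz /tmp/scene_now.npz; python3 - <<'E'
from h import *
s=state(); print(s['ft_force'])
v=cap('scene'); P=cloud(v); im=v[0]
# chute frame: mouth (.5567,.109,.122), yaw -89.1
th=np.radians(15); d=np.array([.016,-1,0]); d/=np.linalg.norm(d)
X=d*np.cos(th)-np.array([0,0,np.sin(th)]); Zc=d*np.sin(th)+np.array([0,0,np.cos(th)]); Y=np.cross(Zc,X)
O=np.array([.5567,.109,.122])
C=(P-O)@np.stack([X,Y,Zc],1)
m=(abs(C[...,1])<.04)&(C[...,0]>.1)&(C[...,0]<.2)&(C[...,2]>.012)&(C[...,2]<.045)
hsv=cv2.cvtColor(im,cv2.COLOR_RGB2HSV)
w,u=np.nonzero(m); print('box',u.min(),u.max(),w.min(),w.max())
# print grid of x, z values and colours
for ww in range(w.min(),w.max()+1,1):
    print(ww,[(int(uu),int(C[ww,uu,0]*1e3),int(C[ww,uu,1]*1e3),int(C[ww,uu,2]*1e3),int(im[ww,uu,0]),int(im[ww,uu,2])) for uu in range(u.min(),u.max()+1,2) if m[ww,uu]][:14]) if ww%3==0 else None
E
```

```text
[0.56293985 6.12814304 3.00719884]
box 142 173 157 183
159 [(172, 116, -5, 38, 104, 47)]
162 [(150, 169, -4, 38, 82, 34), (152, 164, -3, 37, 63, 29), (154, 159, -3, 37, 49, 21), (156, 155, -3, 36, 65, 31), (162, 131, 10, 44, 39, 37), (164, 127, 8, 42, 37, 35), (166, 122, 9, 42, 28, 28), (168, 117, 10, 42, 28, 28), (170, 115, 6, 39, 24, 25), (172, 121, -7, 29, 117, 52)]
165 [(148, 171, 3, 36, 49, 23), (150, 165, 6, 37, 69, 30), (152, 161, 5, 36, 55, 24), (154, 153, 8, 38, 65, 29), (156, 150, 7, 36, 44, 22), (158, 147, 5, 34, 39, 24), (160, 138, 10, 37, 27, 27), (162, 134, 10, 37, 35, 34), (164, 131, 8, 34, 37, 35), (166, 127, 7, 34, 32, 30), (168, 120, 11, 35, 29, 30), (170, 119, 5, 31, 26, 28), (172, 125, -8, 21, 93, 44)]
168 [(146, 181, 1, 28, 101, 83), (148, 165, 16, 37, 50, 29), (150, 161, 15, 36, 43, 21), (152, 156, 15, 35, 44, 21), (154, 154, 12, 33, 44, 18), (156, 150, 11, 32, 45, 18), (158, 146, 10, 31, 44, 17), (160, 144, 7, 28, 35, 24), (162, 137, 10, 29, 33, 32), (164, 133, 10, 29, 37, 37), (166, 130, 8, 26, 34, 34), (168, 124, 10, 28, 27, 27), (170, 124, 4, 23, 31, 30), (1
[... 332 characters left out ...]
35), (166, 132, 10, 20, 37, 34), (168, 127, 10, 20, 29, 29), (170, 126, 6, 17, 29, 29)]
174 [(146, 178, 15, 22, 108, 91), (148, 179, 8, 16, 102, 85), (150, 171, 12, 18, 63, 49), (152, 155, 26, 28, 62, 54), (154, 151, 25, 27, 112, 96), (156, 150, 21, 23, 118, 99), (158, 153, 11, 16, 55, 36), (160, 149, 11, 15, 43, 18), (162, 145, 9, 13, 31, 25), (164, 142, 7, 12, 35, 34), (166, 137, 8, 12, 37, 34), (168, 130, 12, 14, 32, 30)]
177 [(148, 178, 14, 13, 104, 87), (152, 153, 33, 25, 126, 53), (154, 151, 29, 22, 131, 61), (156, 149, 27, 20, 114, 79), (158, 150, 20, 14, 97, 81)]
180 [(154, 148, 38, 21, 121, 55), (156, 146, 35, 19, 68, 53), (158, 148, 27, 12, 68, 59)]
183 [(156, 147, 38, 13, 76, 54)]
```

Request:
apply_moves --rows '[{"x":0,"y":0.01,"z":0.0027,"yaw":0,"gripper":0},{"x":0,"y":0.03,"z":0.008,"yaw":0,"gripper":0},{"x":0,"y":0.06,"z":0.02,"yaw":0,"gripper":0},{"x":0,"y":0.1,"z":0.1,"yaw":0,"gripper":0},{"x":0,"y":0.2,"z":0.3,"yaw":0,"gripper":0},{"x":0,"y":0.4,"z":0.5,"yaw":0,"gripper":0},{"x":0,"y":0.6,"z":0.6,"yaw":0,"gripper":0},{"x":0,"y":0.8,"z":0.7,"yaw":0,"gripper":0}]'

```text
time_s: 33.7
eef_pos: [0.5576, 0.1345, 0.2346]
ee_rot: [-1.222, 1.199, 1.221]
ft_force: [0.3, -0.8, 0.1]
width: 0.0003
```

Request:
apply_moves --rows '[{"x":0,"y":0.2,"z":0,"yaw":0,"gripper":0},{"x":-0.1,"y":0.4,"z":0,"yaw":0,"gripper":0},{"x":-0.2,"y":0.6,"z":0,"yaw":0,"gripper":0},{"x":-0.2,"y":0.7,"z":0,"yaw":0,"gripper":0},{"x":-0.2,"y":0.7,"z":0,"yaw":0,"gripper":0},{"x":-0.2,"y":0.7,"z":0,"yaw":0,"gripper":0},{"x":-0.2,"y":0.7,"z":0,"yaw":0,"gripper":0},{"x":-0.2,"y":0.7,"z":0,"yaw":0,"gripper":0}]'

```text
time_s: 34.7
eef_pos: [0.5181, 0.272, 0.2323]
ee_rot: [-1.221, 1.202, 1.221]
ft_force: [-0.1, -0.6, 0.3]
width: 0.0006
```

```bash
python3 - <<'E'
from h import *
s=state(); print(s['time_s'],s['eef_pos'],s['ft_force'])
a=cap('scene')[0]; b=cap('top')[0]
save(np.vstack([cv2.resize(a[130:200,125:225],(420,294),interpolation=3),cv2.resize(b[190:250,320:406],(420,293),interpolation=3)]),'fin')
E
```

```text
34.7 [0.51809046 0.27195879 0.23234544] [-0.06491356 -0.58332851  0.30382812]
```

View pics/fin.png

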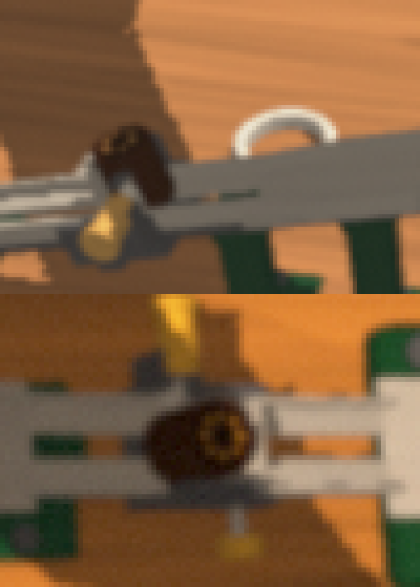

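```bash
python3 - <<'E'
from h import *
now=load('top')[0]; old=cv2.cvtColor(cv2.imread('pics/top.png'),4)  # 800x600 upscaled
now8=cv2.resize(now,(800,600))
for r in (332,338,344,350,356):
    for n,i in (('old',old),('now',now8)): print(r,n,i[r-1:r+2,560:600:2].mean((0,2)).astype(int).tolist())
E
```

```text
332 old [133, 128, 125, 121, 127, 137, 137, 137, 149, 163, 168, 155, 132, 122, 136, 144, 143, 144, 141, 143]
332 now [52, 41, 32, 27, 27, 32, 37, 49, 73, 117, 154, 156, 136, 125, 140, 148, 147, 147, 147, 147]
338 old [165, 165, 164, 157, 151, 149, 148, 148, 152, 165, 172, 158, 127, 100, 113, 149, 163, 164, 164, 164]
338 now [19, 17, 27, 38, 34, 28, 31, 56, 53, 56, 98, 125, 121, 102, 118, 155, 168, 169, 169, 170]
344 old [99, 123, 137, 145, 149, 149, 148, 149, 156, 173, 178, 165, 134, 88, 69, 74, 78, 78, 93, 117]
344 now [17, 18, 25, 33, 27, 20, 20, 39, 55, 49, 52, 99, 119, 89, 74, 75, 81, 81, 96, 121]
350 old [146, 153, 156, 150, 148, 148, 147, 146, 148, 159, 175, 170, 147, 114, 108, 128, 138, 140, 140, 141]
350 now [22, 21, 20, 16, 19, 27, 27, 25, 33, 67, 121, 156, 149, 115, 111, 133, 142, 144, 143, 145]
356 old [126, 118, 115, 111, 107, 102, 103, 99, 89, 88, 101, 108, 112, 122, 139, 150, 157, 162, 163, 163]
356 now [32, 34, 35, 36, 37, 41, 50, 54, 62, 70, 83, 98, 112, 125, 145, 156, 161, 169, 168, 168]
```

Request:
apply_moves --rows '[{"x":0.1,"y":-0.15,"z":0,"yaw":0,"gripper":0},{"x":0.2,"y":-0.3,"z":0,"yaw":0,"gripper":0},{"x":0.2,"y":-0.45,"z":0,"yaw":0,"gripper":0},{"x":0.2,"y":-0.6,"z":0,"yaw":0,"gripper":0},{"x":0.2,"y":-0.75,"z":0,"yaw":0,"gripper":0},{"x":0.2,"y":-0.9,"z":0,"yaw":0,"gripper":0},{"x":0.2,"y":-1,"z":0,"yaw":0,"gripper":0},{"x":0.2,"y":-1,"z":0,"yaw":0,"gripper":0}]'

```text
time_s: 35.8
eef_pos: [0.5578, 0.0716, 0.2325]
ee_rot: [-1.22, 1.202, 1.22]
ft_force: [0.3, 0.5, -0.2]
width: 0.0003
```

Request:
apply_moves --rows '[{"x":0,"y":-0.2,"z":0,"yaw":0,"gripper":0},{"x":0,"y":-0.33,"z":-0.1,"yaw":0,"gripper":0},{"x":0,"y":-0.33,"z":-0.25,"yaw":0,"gripper":0},{"x":0,"y":-0.33,"z":-0.4,"yaw":0,"gripper":0},{"x":0,"y":-0.33,"z":-0.5,"yaw":0,"gripper":0},{"x":0,"y":-0.33,"z":-0.6,"yaw":0,"gripper":0},{"x":0,"y":-0.33,"z":-0.655,"yaw":0,"gripper":0},{"x":0,"y":-0.33,"z":-0.655,"yaw":0,"gripper":0}]'

```text
time_s: 36.8
eef_pos: [0.5574, 0.0077, 0.1007]
ee_rot: [-1.222, 1.201, 1.224]
ft_force: [-0.2, 0.5, 0.3]
width: 0.0005
```

Request:
apply_moves --rows '[{"x":0,"y":-0.03,"z":-0.008,"yaw":0,"gripper":0},{"x":0,"y":-0.06,"z":-0.016,"yaw":0,"gripper":0},{"x":0,"y":-0.09,"z":-0.024,"yaw":0,"gripper":0},{"x":0,"y":-0.12,"z":-0.032,"yaw":0,"gripper":0},{"x":0,"y":-0.135,"z":-0.036,"yaw":0,"gripper":0},{"x":0,"y":-0.15,"z":-0.04,"yaw":0,"gripper":0},{"x":0,"y":-0.15,"z":-0.04,"yaw":0,"gripper":0},{"x":0,"y":-0.15,"z":-0.04,"yaw":0,"gripper":0}]'

```text
time_s: 37.8
eef_pos: [0.5577, -0.0229, 0.0933]
ee_rot: [-1.222, 1.201, 1.222]
ft_force: [0.1, -0.0, 1.0]
width: 0.0004
```

Request:
apply_moves --rows '[{"x":0,"y":-0.002,"z":-0.0005,"yaw":0,"gripper":0},{"x":0,"y":-0.004,"z":-0.001,"yaw":0,"gripper":0},{"x":0,"y":-0.004,"z":-0.001,"yaw":0,"gripper":0},{"x":0,"y":-0.004,"z":-0.001,"yaw":0,"gripper":0},{"x":0,"y":-0.004,"z":-0.001,"yaw":0,"gripper":0},{"x":0,"y":-0.004,"z":-0.001,"yaw":0,"gripper":0},{"x":0,"y":-0.004,"z":-0.001,"yaw":0,"gripper":0},{"x":0,"y":-0.004,"z":-0.001,"yaw":0,"gripper":0}]'

```text
time_s: 38.8
eef_pos: [0.5577, -0.0239, 0.0931]
ee_rot: [-1.222, 1.201, 1.222]
ft_force: [0.5, -0.3, 0.7]
width: 0.0004
```

Request:
apply_moves --rows '[{"x":0,"y":-0.002,"z":-0.0005,"yaw":0,"gripper":0},{"x":0,"y":-0.004,"z":-0.001,"yaw":0,"gripper":0},{"x":0,"y":-0.004,"z":-0.001,"yaw":0,"gripper":0},{"x":0,"y":-0.004,"z":-0.001,"yaw":0,"gripper":0},{"x":0,"y":-0.004,"z":-0.001,"yaw":0,"gripper":0},{"x":0,"y":-0.004,"z":-0.001,"yaw":0,"gripper":0},{"x":0,"y":-0.004,"z":-0.001,"yaw":0,"gripper":0},{"x":0,"y":-0.004,"z":-0.001,"yaw":0,"gripper":0}]'

```text
time_s: 39.8
eef_pos: [0.5577, -0.0247, 0.0929]
ee_rot: [-1.222, 1.201, 1.222]
ft_force: [0.4, 0.5, -0.5]
width: 0.0008
```

Request:
apply_moves --rows '[{"x":0,"y":-0.002,"z":-0.0005,"yaw":0,"gripper":0},{"x":0,"y":-0.004,"z":-0.001,"yaw":0,"gripper":0},{"x":0,"y":-0.004,"z":-0.001,"yaw":0,"gripper":0},{"x":0,"y":-0.004,"z":-0.001,"yaw":0,"gripper":0},{"x":0,"y":-0.004,"z":-0.001,"yaw":0,"gripper":0},{"x":0,"y":-0.004,"z":-0.001,"yaw":0,"gripper":0},{"x":0,"y":-0.004,"z":-0.001,"yaw":0,"gripper":0},{"x":0,"y":-0.004,"z":-0.001,"yaw":0,"gripper":0}]'

```text
time_s: 40.8
eef_pos: [0.5577, -0.0254, 0.0927]
ee_rot: [-1.222, 1.201, 1.222]
ft_force: [-0.6, 2.9, 1.1]
width: 0.0007
```

Request:
apply_moves --rows '[{"x":0,"y":-0.001,"z":-0.0003,"yaw":0,"gripper":0},{"x":0,"y":-0.002,"z":-0.0005,"yaw":0,"gripper":0},{"x":0,"y":-0.003,"z":-0.0008,"yaw":0,"gripper":0},{"x":0,"y":-0.004,"z":-0.001,"yaw":0,"gripper":0},{"x":0,"y":-0.005,"z":-0.0013,"yaw":0,"gripper":0},{"x":0,"y":-0.006,"z":-0.0016,"yaw":0,"gripper":0},{"x":0,"y":-0.006,"z":-0.0016,"yaw":0,"gripper":0},{"x":0,"y":-0.006,"z":-0.0016,"yaw":0,"gripper":0}]'

```text
time_s: 41.8
eef_pos: [0.5578, -0.0264, 0.0924]
ee_rot: [-1.222, 1.2, 1.222]
ft_force: [0.9, 5.9, 0.2]
width: 0.0003
```

Request:
apply_moves --rows '[{"x":0,"y":0.0005,"z":0.0001,"yaw":0,"gripper":0},{"x":0,"y":0.001,"z":0.0003,"yaw":0,"gripper":0},{"x":0,"y":0.0015,"z":0.0004,"yaw":0,"gripper":0},{"x":0,"y":0.002,"z":0.0005,"yaw":0,"gripper":0},{"x":0,"y":0.0025,"z":0.0007,"yaw":0,"gripper":0},{"x":0,"y":0.003,"z":0.0008,"yaw":0,"gripper":0},{"x":0,"y":0.0035,"z":0.0009,"yaw":0,"gripper":0},{"x":0,"y":0.004,"z":0.001,"yaw":0,"gripper":0}]'

```text
time_s: 42.8
eef_pos: [0.5577, -0.0262, 0.0926]
ee_rot: [-1.222, 1.201, 1.222]
ft_force: [-0.2, 3.2, 0.9]
width: 0.0002
```

Request:
apply_moves --rows '[{"x":0,"y":0.001,"z":0.0003,"yaw":0,"gripper":0},{"x":0,"y":0.002,"z":0.0005,"yaw":0,"gripper":0},{"x":0,"y":0.003,"z":0.0008,"yaw":0,"gripper":0},{"x":0,"y":0.004,"z":0.001,"yaw":0,"gripper":0},{"x":0,"y":0.005,"z":0.0013,"yaw":0,"gripper":0},{"x":0,"y":0.006,"z":0.0016,"yaw":0,"gripper":0},{"x":0,"y":0.008,"z":0.002,"yaw":0,"gripper":0},{"x":0,"y":0.012,"z":0.003,"yaw":0,"gripper":0}]'

```text
time_s: 43.8
eef_pos: [0.5576, -0.0235, 0.0931]
ee_rot: [-1.222, 1.201, 1.222]
ft_force: [-0.8, 0.1, 0.6]
width: 0.0006
```

Released slowly; now withdraw and clear.

Request:
apply_moves --rows '[{"x":0,"y":0.03,"z":0.01,"yaw":0,"gripper":0},{"x":0,"y":0.06,"z":0.02,"yaw":0,"gripper":0},{"x":0,"y":0.1,"z":0.1,"yaw":0,"gripper":0},{"x":0,"y":0.2,"z":0.3,"yaw":0,"gripper":0},{"x":0,"y":0.4,"z":0.5,"yaw":0,"gripper":0},{"x":0,"y":0.6,"z":0.6,"yaw":0,"gripper":0},{"x":0,"y":0.8,"z":0.7,"yaw":0,"gripper":0},{"x":0,"y":0.9,"z":0.7,"yaw":0,"gripper":0}]'

```text
time_s: 44.8
eef_pos: [0.5581, 0.1595, 0.2354]
ee_rot: [-1.224, 1.196, 1.223]
ft_force: [0.6, -1.2, 0.0]
width: 0.0004
```

Request:
apply_moves --rows '[{"x":0,"y":0.2,"z":0,"yaw":0,"gripper":0},{"x":-0.1,"y":0.4,"z":0,"yaw":0,"gripper":0},{"x":-0.2,"y":0.6,"z":0,"yaw":0,"gripper":0},{"x":-0.2,"y":0.7,"z":0,"yaw":0,"gripper":0},{"x":-0.2,"y":0.7,"z":0,"yaw":0,"gripper":0},{"x":-0.2,"y":0.7,"z":0,"yaw":0,"gripper":0},{"x":-0.2,"y":0.7,"z":0,"yaw":0,"gripper":0},{"x":-0.2,"y":0.7,"z":0,"yaw":0,"gripper":0}]'

```text
time_s: 45.8
eef_pos: [0.5181, 0.2955, 0.2332]
ee_rot: [-1.221, 1.202, 1.221]
ft_force: [0.6, -0.0, -0.5]
width: 0.0003
```

```bash
cp /tmp/top.npz /tmp/top_prev.npz; python3 - <<'E'
from h import *
s=state(); print(s['time_s'],s['eef_pos'],s['ft_force'])
v=cap('top'); now=v[0].astype(np.float32).mean(2)
old=np.load('/tmp/top_prev.npz')['im'].astype(np.float32).mean(2)
# dark header blob: area-centroid, previous release vs now
for n,i in(('prev',old),('now',now)):
    p=i[200:240,340:375]; m=p<60; w,u=np.nonzero(m); print(n,m.sum(),u.mean()+340,w.mean()+200)
P=cloud(v); R_=P[200:240,340:375]; m=(now[200:240,340:375]<60); print(np.nanmedian(R_[m],0))
for n,(u,w) in dict(pink=(209,251),blue=(136,266),knob=(260,283)).items(): print(n,P[w,u].round(3))
E
```

```text
45.8 [0.51812383 0.29554964 0.2332472 ] [ 0.55641959 -0.04255059 -0.54979279]
prev 549 358.7959927140255 220.90346083788705
now 380 357.5131578947368 221.4078947368421
[ 0.55351035 -0.04310229  0.10534024]
pink [0.487 0.224 0.345]
blue [0.462 0.241 0.648]
knob [0.438 0.144 0.024]
```

```bash
python3 - <<'E'
from h import *
old=cv2.cvtColor(np.load('/tmp/top_prev.npz')['im'],cv2.COLOR_RGB2GRAY); v=load('top'); now=cv2.cvtColor(v[0],cv2.COLOR_RGB2GRAY)
up=lambda i:cv2.resize(i,None,fx=8,fy=8,interpolation=cv2.INTER_CUBIC)
t=up(old[208:230,348:378]); r=cv2.matchTemplate(up(now[200:240,335:390]),t,cv2.TM_CCOEFF_NORMED)
_,s,_,l=cv2.minMaxLoc(r); print(s,'shift px',l[0]/8-13,l[1]/8-8)
now_s=load('scene')[0]; b=cap('scene'); g=lambda i:up(cv2.cvtColor(i,cv2.COLOR_RGB2GRAY))
r=cv2.matchTemplate(g(b[0][150:195,130:190]),g(now_s[158:180,146:168]),cv2.TM_CCOEFF_NORMED); _,s,_,l=cv2.minMaxLoc(r); print(s,l[0]/8-16,l[1]/8-8)
E
```

```text
0.9427895545959473 shift px 0.375 0.125
0.8171297311782837 -0.125 0.0
```

```bash
python3 -c "
from cell import job_done,state
print(job_done()); print(state()['time_s'])"
```

```text
the job is handed in; nothing more can be done
None
the job is handed in; nothing more can be done
```

The header was slid through the roller catch to the escapement stop, and I handed the job in with the arm clear at about 46 s. My checks don't prove the stop is still held back the full 0.5 mm now that the tool is off.

I picked up the brown header with the brass eyelets, between the pink and blue look-alikes. I stood it upright in the chute mouth, let go, and pushed it down with the shut fingers.

**What I felt on the way down:**
- **Roller:** it came in at about 4 N, and the force then fell to about 2 N.
- **Stop:** the force then climbed to about 6–7 N, well short of the 16 N that forces the stop open. The depth image at that point put the header past the roller and against the blade, with the blade about 178 mm down the chute.

**Second press:** after the first, quick release, I felt for the header again and found it about 1 mm back up the chute. I pressed again to about 6 N and let off slowly.

**Last checks:**
- **Position:** matching the last top-camera picture against the one from the first release puts the header about 0.4 pixel (about 0.7 mm) further down the chute. That is near the limit of what the camera can show.
- **Stop push-back:** I had no direct reading of it. Before the second press, the blade's edge in the top picture showed no clear shift from the starting picture. After it, only the small header shift suggests an improvement.
- **Other parts:** the knob reads at its original position. The pink and blue headers were hidden by the arm in the last picture, and I did not re-measure the valve, capacitor or bezel. I felt no contact with any of them.

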